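# Refit the burner's damper knob and hold it pressed

## Task

Slide the burner's guard fully open along its rails, then take the damper knob from its wooden rest and push its keyed shaft into the socket, turning it until the key slips into the slot, and on down until its flange sits fully home against the spring. Finish like that: still holding the knob in the gripper and keeping it pressed home, guard left open. Leave the salt shaker and the match tin where they are.

Things in the scene. Friction and masses are not known exactly. Their poses are not given: they have to be found in the camera images.
- burner: Low steel burner housing, fixed, 110 (x) x 300 (y) x 72 mm high. Origin on the underside straight below the socket; it runs from y = -170 to +130 mm. Round dark burner head (90 mm across, top at 98 mm) at y = -115 mm. Two guide rails at x = +-37 mm, top at 86 mm, run along y and carry the sliding guard.
- socket (a point): Centre of the brass socket's mouth, 76 mm above the shelf, axes as the burner's. Bore 17 mm across, straight down, plus one keyway slot 8.6 mm wide reaching 15.5 mm out from the axis, full depth. The slot points along this point's +x give or take 0.4 rad: the exact angle is not given; look, or feel for it with the key. The socket is fixed and does not turn.
- guard (a joint): Slide of the guard: 0 = shut over the socket, 0.090 m = fully open at its stop (it slides along the burner's +y). About 2 N of friction; it stays where it is left.
- guard_tab (a point): Middle of the top edge of the guard's upright tab, 118 mm above the shelf, axes as the burner's. The guard is an aluminium plate 66 x 66 mm (top at 84 mm), tab in its middle: 40 mm along x, 12 mm thick along y, 34 mm high. At joint 0 the tab is right above the socket.
- knob: Loose black damper knob, about 0.1 kg. Origin on the shaft axis at the flange's underside, z up along the axis. Flange 44 mm across, 6 mm thick; on it a bar grip 40 mm long (x), 14 mm thick (y), up to z = 39 mm, with a pointed nose at its +x end (tip at x = 27 mm), over the key.
- shaft_tip (a point): Lower end of the knob's steel shaft, 32 mm below the knob's origin, axes as the knob's. Shaft 14 mm across, its last 6 mm coned to a 7 mm tip. One key on its +x side, 6 mm wide, reaching 13 mm out from the axis, from the flange down to 10 mm above the tip: 10 mm of bare shaft enter the bore before the key meets the socket's face.
- rest: Dark wooden block, fixed, 85 x 85 x 45 mm high, origin at the centre of its underside. A wide 30 mm hole in its middle loosely holds the knob's shaft; the knob's flange lies on its top.
- plunger (a joint): Travel of the spring plunger at the bottom of the socket: 0 = up (its top 24 mm below the mouth), about 0.008 m when the knob's flange sits on the socket's face; the spring pushes back with 3 N at first touch and about 7 N with the knob fully home, and lifts the knob again if it is let go.
- shaker: Bystander: glass salt shaker with steel cap, 38 mm across, 65 mm high, standing 105 to 125 mm beyond the knob's rest (its +x side); glass bowls, a pepper mill and a pot (up to 155 mm high) stand farther back, beyond x = 0.74 m. Origin at the centre of its underside.
- tin: Bystander: flat steel match tin, 36 x 62 x 16 mm, lying in front of the burner. Origin at the centre of its underside.
Not all that is in view belongs to the job. What is meant by the knob is not orange, and is the larger of those in its own colour.

How it is judged:
On the way, in this order (a step that is already met when the one before it is completed fails the run):
1. the guard is slid fully open (value of joint guard above 0.08 m), for 0.2 s.
2. the knob's key is in the slot and the knob is pushed home against the spring (value of joint plunger above 0.0055 m and horizontal distance between knob and socket below 0.004 m and z of knob in the frame of socket below 0.003 m and angle between knob's own z axis and vertical below 0.12 rad), for 0.2 s.
At the end, for the whole second after the job is handed in: The knob is in the socket and held there by the gripper: fingers bear on it with more than 2 N, plunger pressed by more than 5.5 mm, flange within 3 mm of the socket's face, axis within 4 mm of the socket's and tilted less than 0.12 rad, knob still; the guard is still open by more than 78 mm (all of step 2 and contact force between the fingers and knob above 2 N and value of joint guard above 0.078 m and linear speed of knob below 0.02 m/s); the arm keeps its last pose, push and grip.
It fails at once if the salt shaker or the match tin is moved by more than 30 mm (distance of any of shaker, tin from where it was at the start of the episode above 0.03 m).
It also fails if it takes over 64 s, if anything falls off the work surface, if the arm or the gripper's body presses on something with over 40 N, if the wrist force passes 120 N, or if a joint passes its speed limit or range.

## Robot

A 7-joint arm with a two-finger parallel gripper is mounted at the origin on the work surface. World frame = base frame: x ahead of the robot, y to its left, z up, the work surface at z = 0. Lengths are in m, angles in rad, forces in N, time in s.
With the tool pointing down it reaches from about 0.4 to 0.75 m from the base axis. Payload 19.5 kg.
Tool frame: the origin (TCP) lies at the very end of the fingers, on their centre line; the grasp point (between the pads) lies 19 mm behind it (ctrl.grasp_offset is the distance from the TCP to the grasp point, in m); z points along the fingers, y is the line along which they close (so a half turn about z gives the same grasp; the last joint's range is limited). The gripper opens to 85 mm and grips with 20 to 120 N. Pads are 22 mm wide; open, the fingers measure 114 mm over their backs; the gripper's body (76 mm by 85 mm) begins 54 mm behind the grasp point. The pads swing forward as they close: fully open they stand 13 mm farther back than shut.
Start: joints at [-1.297, 0.707, -0.028, 1.485, 0.022, 0.951, -0.075], TCP at [0.179, 0.547, 0.231] pointing down, gripper open.
Joint ranges: [-2.71, 2.71], [-0.32, 2.16], [-1.57, 1.52], [0, 2.45], [-1.46, 4.6], [0, 2.02], [-2.83, 2.83]. Speed limits (rad/s): [1.89, 1.89, 2.57, 2.57, 3.01, 3.01, 3.01].

## Interface

Orientations are given as a unit quaternion [x, y, z, w].
In Python, from plant import ctrl gives the robot as it stands. Calls block until the motion is done:
- ctrl.move_ptp(position, orientation): joint-space move of the TCP to a pose.
- ctrl.movel(position, frame=None, feed=0.15, force_limit=None): straight line of the TCP; frame=None keeps the orientation; feed is the mean speed in m/s. With force_limit (N) it stops when the force on the tool has changed by that much, and returns True; else False.
- ctrl.set_joints(angles): joint-space move.
- ctrl.command_gripper(opening, strength=None): finger opening in m; strength is the grip in N (None keeps the last); returns when the fingers have stopped.
- ctrl.dwell(seconds).
- ctrl.inverse_kinematics(position, orientation): joint angles nearest the present ones, or None.
- ctrl.observe(): the state.
- ctrl.snapshot(name): name is "scene" or "top"; returns a dict with "img" (420x560x3 uint8, red, green, blue), "mtx" (3x3 intrinsics, pixels), "k1" (the pictures are not rectified: a ray, as slopes to the right and down, at radius r is drawn at 1 + k1 r^2 times it, then the intrinsics apply), "R" (3x3) and "t" (3): a world point X has camera coordinates R X + t. Camera axes: x right, y down, z forward; pixel columns grow to the right and rows downward; lengths in m; the calibration is good to about 2 mm. A picture is of the moment at which its call begins. There is no depth.
A pose or a line that the arm cannot do raises ctrl.MotionError and nothing moves.
- ctrl.job_done(): hands the job in; it is judged then, once.
The state is a dict: "t": time; "qpos": joint angles; "qd": joint speeds; "joint_torque": joint torques, N m; "eef_pos": TCP position; "tool_rot": TCP orientation; "wrist_force": force on the tool from outside, world axes, zero at the start; "moment": the same for the moment, N m; "gripper_width": finger opening in m; "grasp_force": force on a finger pad.
Only numpy, scipy, OpenCV 4.12 (cv2) and the standard library are available. Lean on these libraries where they do the work, as an engineer would, in place of code of your own. Each camera call takes 0.05 s, during which the arm holds its last target. There are 200 camera calls.

## Working session

There is one attempt and no reset: what is moved stays moved. The work goes in short steps, each a Python script; the robot and the scene stay as the last script left them, time stands still between calls to the robot, and variables do not carry over. Pictures are saved under pics/ and viewed, at most 10 in all, crops included, and the job is handed in when it is done.

```bash
ls; mkdir -p pics; cat > h.py <<'E'
import numpy as np, cv2
from plant import ctrl
def snap(n):
    s=ctrl.snapshot(n); return s
def save(s,f): cv2.imwrite('pics/'+f,s['img'][:,:,::-1])
def ray(s,px):
    K=np.array(s['mtx'],float); d=np.array([(px[0]-K[0,2])/K[0,0],(px[1]-K[1,2])/K[1,1]])
    u=d.copy()
    for _ in range(30): u=d/(1+s['k1']*(u@u))
    R=np.array(s['R']);t=np.array(s['t']); return -R.T@t, R.T@np.array([u[0],u[1],1])
def atz(s,px,z):
    c,d=ray(s,px); return c+d*(z-c[2])/d[2]
def proj(s,X):
    p=np.array(s['R'])@np.array(X)+np.array(s['t']); u=p[:2]/p[2]; u=u*(1+s['k1']*(u@u)); K=np.array(s['mtx'])
    return np.array([K[0,0]*u[0]+K[0,2],K[1,1]*u[1]+K[1,2]])
E
python3 - <<'E'
from h import *
import pickle
for n in('top','scene'):
    s=snap(n); pickle.dump(s,open(n+'0.pkl','wb')); save(s,n+'0.png'); print(n,-np.array(s['R']).T@s['t'],s['k1'],s['mtx'],s['R'])
print(ctrl.observe())
E
```

```text
pics
top [ 0.47855822 -0.02591021  0.93501992] -0.10021828036149669 [[462.95746981   0.         282.3388548 ]
 [  0.         462.95746981 211.47591392]
 [  0.           0.           1.        ]] [[ 0.02431734 -0.99926584 -0.02960493]
 [-0.99332555 -0.02081159 -0.11345141]
 [ 0.11275199  0.03216617 -0.99310237]]
scene [0.81143357 0.36712804 0.84764204] -0.017267400652233568 [[513.1811891    0.         273.56265727]
 [  0.         513.1811891  207.68362129]
 [  0.           0.           1.        ]] [[-0.81926368  0.57338075 -0.00644442]
 [ 0.49161775  0.69656458 -0.52259906]
 [-0.29515928 -0.43131462 -0.85255422]]
{'t': 0.1, 'qpos': array([-1.29671426,  0.70700901, -0.02760054,  1.48492069,  0.02198988,
        0.95088819, -0.07549262]), 'qd': array([-0.00120532, -0.00104888, -0.00030802, -0.00148965,  0.00134306,
        0.00057198, -0.00106476]), 'joint_torque': array([ 5.31100522e-04, -8.84276032e+01,  1.23643287e+00, -2.36449242e+01,
        1.70429674e-02,  5.04495838e-03, -3.75622869e-05]), 'eef_pos': array([0.17850839, 0.54636057, 0.23090002]), 'tool_rot': array([ 1.57241889e-01,  9.87560011e-01, -4.57835020e-04, -5.83730829e-05]), 'wrist_force': array([-0.48637768,  0.52517561,  0.24988236]), 'moment': array([-0.02094137, -0.02578508, -0.03359663]), 'grasp_force': 0.0, 'gripper_width': 0.08550609263620679}
```

View pics/top0.png

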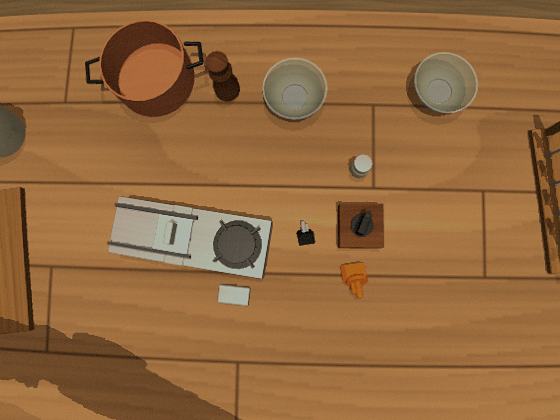

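View pics/scene0.png

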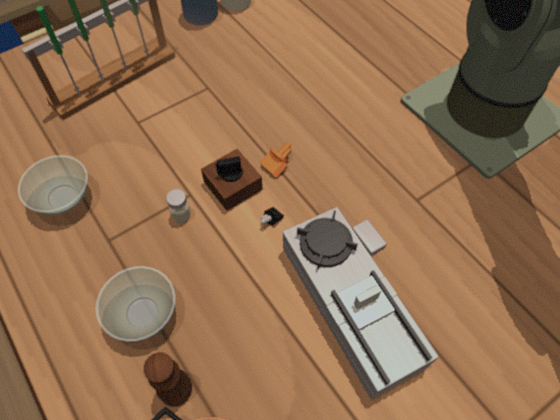

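Top view: the candidates are the black knob on the wooden rest (362,225), a small black knob lying at (305,234), and an orange one at (354,278). The larger black one, on the rest, fits the description. The guard is at (173,233), the burner head at (238,244), the shaker at (362,166) and the tin at (234,295). I'll check this in an enlarged crop.

```bash
python3 - <<'E'
import cv2,numpy as np
a=cv2.imread('pics/top0.png'); b=cv2.imread('pics/scene0.png')
c1=cv2.resize(a[185:290,100:280],None,fx=4.4,fy=4.4,interpolation=cv2.INTER_CUBIC)[:,:800]
cv2.imwrite('pics/c1.png',c1)
k1=cv2.resize(a[190:260,325:400],(400,373),interpolation=cv2.INTER_CUBIC)
k2=cv2.resize(b[140:210,195:270],(400,373),interpolation=cv2.INTER_CUBIC)
cv2.imwrite('pics/c2.png',np.hstack([k1,k2]))
E
```

```text
(no output)
```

View pics/c1.png

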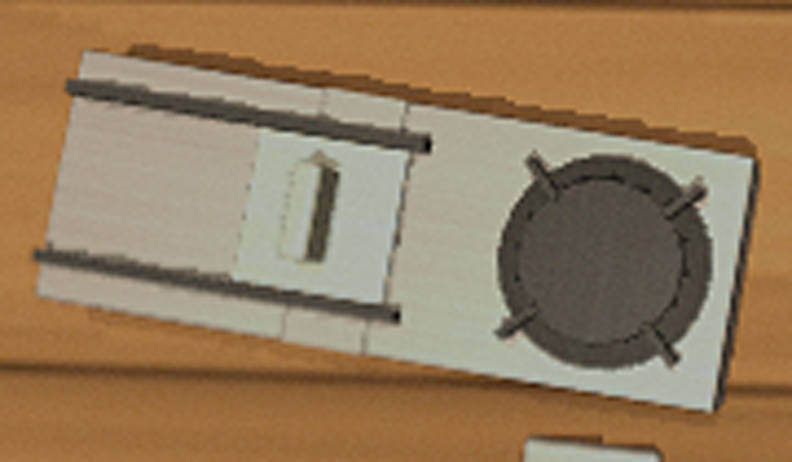

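View pics/c2.png

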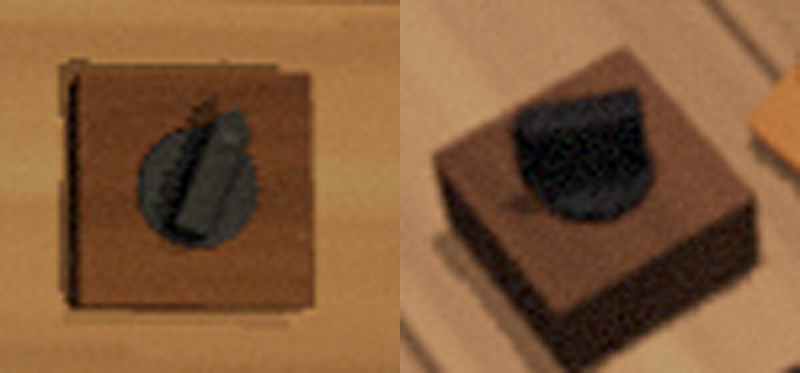

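The crops confirm it. The big black knob sits on the rest with its flange centred at about (362,225) and its nose toward (369.5,211), pointing roughly +x. The burner's top corners in the top view are (118.6,196.8), (108.6,252.3), (271.6,220.7) and (263,278.6). Next I fit the poses.

```bash
cat >> h.py <<'E'
from scipy.optimize import least_squares
def quat(phi): # tool down, y axis at angle phi
    a=(phi+np.pi/2)/2; return np.array([np.cos(a),np.sin(a),0,0])
def loc(p,v):
    c,s=np.cos(p[2]),np.sin(p[2]); return np.array([p[0]+c*v[0]-s*v[1],p[1]+s*v[0]+c*v[1],v[2]])
E
python3 - <<'E'
from h import *
import pickle
T=pickle.load(open('top0.pkl','rb'));S=pickle.load(open('scene0.pkl','rb'))
c=lambda u,v:(100+u/4.4-.4,185+v/4.4-.4)
obs=[(T,c(82,52),(.055,.13,.072)),(T,c(38,296),(-.055,.13,.072)),(T,c(755,157),(.055,-.17,.072)),(T,c(717,412),(-.055,-.17,.072)),
(T,c(605,262),(0,-.115,.098)),
(S,(284,237),(.055,-.17,.072)),(S,(340,210.5),(-.055,-.17,.072)),(S,(436,353),(-.055,.13,.072)),(S,(376,388),(.055,.13,.072))]
def f(p,o): return np.concatenate([proj(s,loc(p,v))-q for s,q,v in o])
for o in (obs,obs[:5],obs[5:]):
    r=least_squares(f,[.46,.2,0.1],args=(o,)); print(r.x,r.fun.reshape(-1,2).round(1).tolist())
r=least_squares(f,[.46,.2,0.1],args=(obs,)).x
print('tabtop proj',[((proj(T,loc(r,(x,y,.118)))-[99.6,184.6])*4.4).round() for x,y in((-.02,-.006),(.02,-.006),(.02,.006),(-.02,.006))])
k=lambda u,v:(325+u/5.33-.4,190+v/5.33-.4)
k2=lambda u,v:(195+(u-400)/5.33-.4,140+v/5.33-.4)
fl=atz(T,k(198,187),.049); print('flange',fl)
a=atz(T,k(238,112),.084); b=atz(T,k(191,234),.084); print('top',a,b,np.arctan2(*(a-b)[1::-1]),np.linalg.norm(a-b))
a=atz(S,k2(517,108),.084); b=atz(S,k2(640,95),.084); print('scene',a,b,np.arctan2(*(a-b)[1::-1]),np.linalg.norm(a-b))
rc=[atz(T,k(u,v),.045)[:2] for u,v in((78,73),(311,73),(313,306),(76,305))]; print('rest',np.mean(rc,0),rc)
print('shaker',atz(T,(362,160),.065),'tin',atz(T,(234,295),.016))
E
```

```text
[ 0.52750979  0.19739467 -0.1348534 ] [[0.4, -0.2], [-0.6, 0.8], [0.5, 0.2], [-0.4, 0.6], [-0.9, 0.1], [-2.6, -5.8], [-3.7, -4.3], [2.7, 3.5], [1.3, 3.5]]
[ 0.52800793  0.19705762 -0.13325421] [[0.5, -0.3], [-0.4, 0.6], [0.7, -0.2], [-0.1, 0.2], [-0.7, -0.3]]
[ 0.52693889  0.19765264 -0.13739361] [[-2.0, -6.0], [-3.1, -4.4], [3.0, 3.6], [1.4, 3.4]]
tabtop proj [array([324., 266.]), array([341., 169.]), array([313., 164.]), array([295., 261.])]
flange [ 0.55686584 -0.15008741  0.049     ]
top [ 0.58014806 -0.15892714  0.084     ] [ 0.53746204 -0.14286746  0.084     ] -0.359846933949538 0.04560712552934507
scene [ 0.57378103 -0.16531526  0.084     ] [ 0.53576399 -0.14532293  0.084     ] -0.4841351932412815 0.04295333562326195
rest [ 0.55658068 -0.14946496] [array([ 0.59784606, -0.10684834]), array([ 0.59962821, -0.19156998]), array([ 0.51512267, -0.19237609]), array([ 0.5137258 , -0.10706541])]
shaker [ 0.67971801 -0.14789775  0.065     ] tin [0.41508158 0.09521706 0.016     ]
```

```bash
python3 - <<'E'
from h import *
import pickle
B=[.528,.197,-.134]; q=quat(np.pi/2+B[2]); off=.006
ctrl.move_ptp(loc(B,(0,off,.17)),q)
print(ctrl.movel(loc(B,(0,off,.096)),feed=.1,force_limit=8))
ctrl.command_gripper(0.0,25)
o=ctrl.observe(); print(o['gripper_width'],o['grasp_force'],o['eef_pos'],o['t'])
if o['gripper_width']>.008:
    p=np.array(o['eef_pos']); d=loc([0,0,B[2]],(0,1,0))
    print(ctrl.movel(p+d*.105,feed=.05,force_limit=14))
    o=ctrl.observe(); print(o['eef_pos'],(np.array(o['eef_pos'])-p)@d,o['wrist_force'],o['t'])
    ctrl.command_gripper(.085); 
    e=ctrl.observe()['eef_pos']; ctrl.movel(np.array([e[0],e[1],.19]))
    ctrl.move_ptp([.50,-.02,.25],quat(1.15))
    print(ctrl.observe()['t'])
for n in('top','scene'):
    s=snap(n); pickle.dump(s,open(n+'1.pkl','wb')); save(s,n+'1.png')
a=cv2.imread('pics/top1.png');b=cv2.imread('pics/scene1.png')
cv2.imwrite('pics/c3.png',np.vstack([cv2.resize(a[190:260,100:233],(800,421),interpolation=2)[:,:],]))
cv2.imwrite('pics/c4.png',cv2.resize(b[250:400,290:450],(640,600),interpolation=2))
E
```

```text
False
0.01103936826649606 28.739190101623535 [0.52885926 0.20299171 0.09614652] 3.45
True
[0.54028264 0.28622712 0.09612268] 0.0840153977998503 [-0.78949079 -5.89476684 10.7900877 ] 4.975
7.65
```

View pics/c3.png

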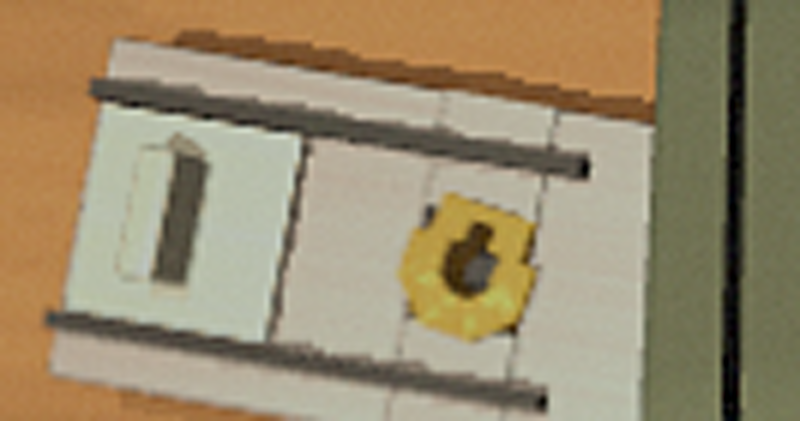

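View pics/c4.png

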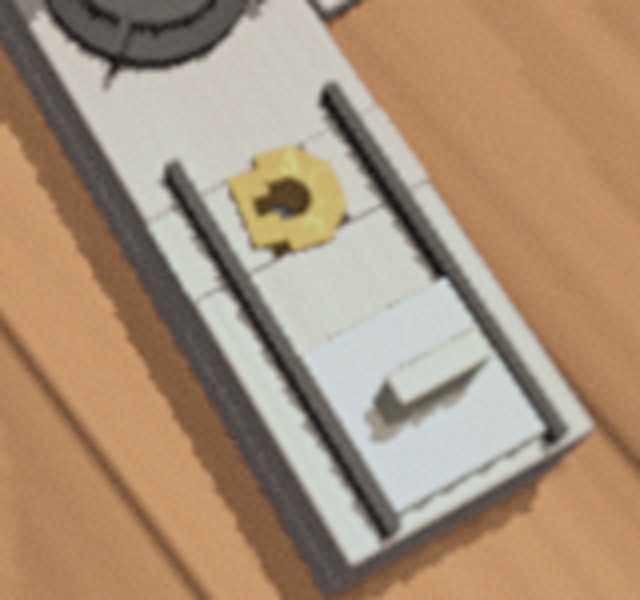

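The guard is open, stopping at about 0.09 m. The socket shows with its bore at crop pixel (470,269) in the top view and the slot end near (484,223). In the scene crop the bore is at (288,198) and the slot end at (257,205).

```bash
python3 - <<'E'
from h import *
import pickle
T=pickle.load(open('top1.pkl','rb'));S=pickle.load(open('scene1.pkl','rb'))
c=lambda u,v:(100+u/6.015-.4,190+v/6.015-.4); d=lambda u,v:(290+u/4-.4,250+v/4-.4)
for s,a,b in((T,c(470,269),c(484,222)),(S,d(289,198),d(256,206))):
    A=atz(s,a,.076);B=atz(s,b,.076); print(A,B,np.linalg.norm(A-B),np.arctan2(*(B-A)[1::-1]))
# grasp the knob
K=np.array([.5568,-.1500]); th=-.40
ctrl.move_ptp([*K,.15],quat(th+np.pi/2))
print(ctrl.movel([*K,.057],feed=.1,force_limit=8))
ctrl.command_gripper(0.0,60)
o=ctrl.observe(); print(o['gripper_width'],o['grasp_force'],o['eef_pos'],o['wrist_force'],o['moment'],o['t'])
ctrl.movel([*K,.15],feed=.1)
o=ctrl.observe(); print(o['gripper_width'],o['grasp_force'],o['wrist_force'],o['t'])
for n in('top','scene'):
    s=snap(n); pickle.dump(s,open(n+'2.pkl','wb')); save(s,n+'2.png')
b=cv2.imread('pics/scene2.png'); p=proj(s,[*K,.13]).astype(int);print(p)
a=cv2.imread('pics/top2.png');
x,y=np.maximum(p-50,0); cv2.imwrite('pics/c5.png',cv2.resize(b[y:y+100,x:x+100],(600,600),interpolation=2))
E
```

```text
[0.52873348 0.19762267 0.076     ] [0.54356536 0.19387613 0.076     ] 0.015297750321818415 -0.24742428197622343
[0.52735274 0.19733278 0.076     ] [0.5402152  0.19237158 0.076     ] 0.013786092647121164 -0.3681288485103472
False
0.012955719772670418 59.01494264602661 [ 0.55681894 -0.1500134   0.05721063] [-1.56497608  0.7940549   6.24281469] [ 0.09386668  0.33713669 -0.01456157] 10.2083
0.013073183603088505 58.421096205711365 [-0.31065948 -0.02715726 -1.14742027] 11.2917
[226 145]
```

View pics/c5.png

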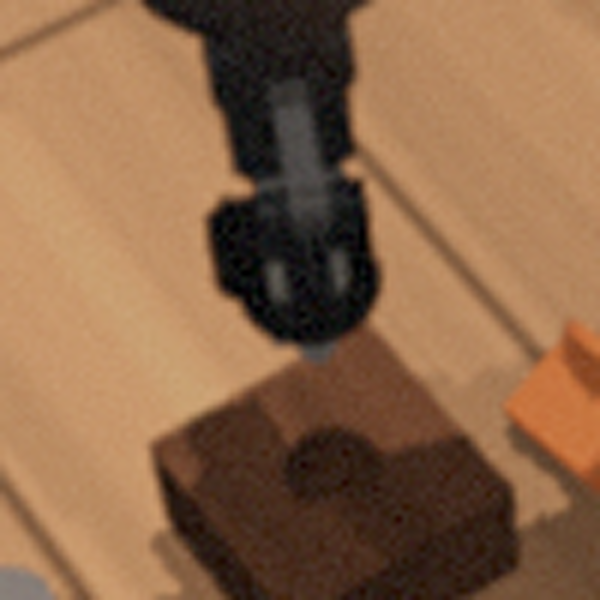

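The knob is held: fingers 13 mm apart, hanging straight, and the rest is empty. Next I go over the socket and feel down with the key aimed at about -0.29 rad.

```bash
cat >> h.py <<'E'
def st(tag=''):
    o=ctrl.observe(); print(tag,np.round(o['eef_pos'],4),np.round(o['wrist_force'],1),np.round(o['moment'],2),round(o['gripper_width'],4),round(o['t'],2)); return o
E
python3 - <<'E'
from h import *
B=np.array([.528,.1975]); th=-.29
ctrl.movel([.5568,-.15,.19]); ctrl.move_ptp([*B,.19],quat(th+np.pi/2)); 
ctrl.movel([*B,.128],feed=.1); st('above')
print(ctrl.movel([*B,.113],feed=.03,force_limit=5)); st('bare')
print(ctrl.movel([*B,.100],feed=.02,force_limit=6)); st('key')
E
```

```text
above [0.5283 0.1974 0.1285] [ 0.1 -0.7 -0.4] [ 0.03 -0.04  0.01] 0.0128 13.88
False
bare [0.528  0.1975 0.113 ] [-0.1 -0.  -1.2] [-0.04  0.05 -0.03] 0.0129 14.53
False
key [0.528  0.1975 0.1   ] [ 0.6  0.3 -1.3] [0.03 0.04 0.03] 0.0129 15.33
```

The key slipped straight in with almost no force. I press on down: the spring should start near TCP z 0.096 and the flange should seat near 0.088.

```bash
python3 - <<'E'
from h import *
B=np.array([.528,.1975])
print(ctrl.movel([*B,.0925],feed=.015,force_limit=25)); st()
print(ctrl.movel([*B,.0850],feed=.01,force_limit=14)); st()
ctrl.dwell(.3); st()
import pickle
s=snap('scene'); save(s,'scene3.png'); b=cv2.imread('pics/scene3.png')
p=proj(s,[*B,.09]).astype(int);x,y=p-60
t=snap('top'); save(t,'top3.png'); a=cv2.imread('pics/top3.png'); p=proj(t,[*B,.09]).astype(int);u,v=np.maximum(p-60,0)
cv2.imwrite('pics/c6.png',np.hstack([cv2.resize(b[y:y+120,x:x+120],(400,400),interpolation=2),cv2.resize(a[v:v+120,u:u+120],(400,400),interpolation=2)]))
E
```

```text
False
 [0.5281 0.1975 0.0926] [0.2 0.  5.1] [ 0.06 -0.01  0.02] 0.0128 15.98
True
 [0.5281 0.1976 0.0882] [-0.6 -0.5 10.7] [-0.14  0.33  0.01] 0.013 16.5
 [0.5282 0.1975 0.0882] [-1.1 -0.4  9.5] [-0.09  0.3   0.04] 0.0131 16.8
```

View pics/c6.png

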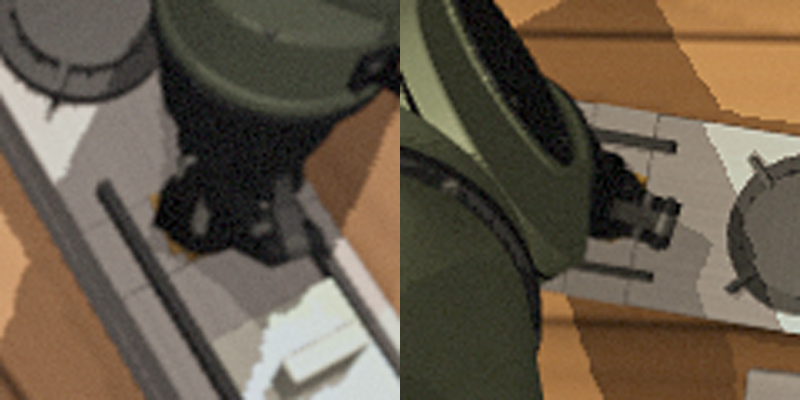

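The TCP stopped at 0.0882 m, which is exactly the computed home height. The push is about 10 N against a 7 N spring, so the flange is seated, and the guard is still open in the picture. I add a small firm press and hand in.

```bash
python3 - <<'E'
from h import *
print(ctrl.movel([.528,.1975,.0865],feed=.005,force_limit=8)); st()
ctrl.dwell(.5); o=st(); print(o['grasp_force'])
print(ctrl.job_done())
E
```

```text
True
 [0.5281 0.1976 0.0882] [-1.6 -0.7  8.6] [-0.1   0.23  0.04] 0.0126 17.11
 [0.5282 0.1976 0.0882] [-0.4  0.1  8.4] [-0.07  0.2  -0.01] 0.0132 17.61
59.4727224111557
the job is handed in; nothing more can be done
None
```

The job is handed in after about 18 s of robot time: the guard is fully open, and the knob is keyed into the socket, pressed home and still held in the gripper; the hand-in call returned no verdict, and I did not re-measure the shaker or tin, though the arm never went near them.

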